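Hold the long-path cell in the light beam

ROBOT

A 6-joint arm with a two-finger parallel gripper is mounted at the origin on a cart in front of the work surface, level with it; the furniture and walls round the work are solid. World frame = base frame: x ahead of the robot, y to its left, z up, the work surface at z = 0. Lengths are in m, angles in rad, forces in N, time in s.
With the tool pointing down it reaches from about 0.35 to 0.975 m from the base axis. Payload 4.9 kg.
Tool frame: the origin (TCP) lies midway between the tips of the shut fingers; the grasp point (between the pads) lies 19 mm behind it; z points along the fingers, y is the line along which they close (so a half turn about z gives the same grasp; the last joint's range is limited). The gripper opens to 85 mm and grips with 20 to 120 N. Pads are 22 mm wide; open, the fingers measure 114 mm over their backs; the gripper's body (76 mm by 85 mm) begins 54 mm behind the grasp point. The pads swing forward as they close: fully open they stand 13 mm farther back than shut.
Start: joints at [-1.334, 0.053, 1.613, -0, 1.476, -0.119], TCP at [0.218, -0.586, 0.231] pointing down, gripper open.
Joint ranges: [-3.01, 3.01], [-1.01, 2.22], [0.06, 2.58], [-1.02, 4.17], [0.09, 2.62], [-3.14, 3.14]. Speed limits (rad/s): [2.57, 2.57, 3.14, 3.14, 3.14, 3.14].

INTERFACE

Orientations are given as a unit quaternion [w, x, y, z].
In Python, from plant import state, grab_frame, job_done, cut_out, place_of gives the robot as it stands.
- The arm moves only by the tool jog_arm, never from a script. Its argument "motion" is text: rows parted by semicolons, each of 7 numbers parted by spaces: the opening in per cent of the stroke, from 0 (shut) to 100 (fully open), then the shift along the tool's x, y, z as a fraction of full scale, then the turn, a rotation vector about the tool's x, y, z as a fraction of full scale. A call has exactly 5 rows; each row is the pose to reach, as a shift and turn from the pose commanded when the call began, along the tool's axes at that moment; what a row does not reach only later rows make up. Full scale, the value 1, is 50 cm for a shift and 1.5 rad for a turn. A row lasts 1/8 s, in which the tool goes at most 62.5 mm and 10.7 degrees, less where a joint would pass 70% of its speed; a pose out of reach is approached as far as the arm can. A call with a number of a shift or a turn outside -1 to 1 is refused whole. A call with a gripper value outside its range is refused whole. The fingers move at their own pace and stop on an object; the grip force is fixed at half the most. Time passes only in rows, so rows that repeat a pose let the fingers close, or fill a call up. It gives the time, the measured TCP pose, the force, the opening and the grip force at its end, in the units of the state.
- state(): the state, without advancing time (a new reading comes with each control period).
- grab_frame(name): name is "side" or "top"; returns a dict with "color" (480x640x3 uint8, red, green, blue), "range_z" (480x640 float32, m along the optical axis (not along the pixel's ray), 0 where there is no reading), "intrinsics" (3x3 intrinsics, pixels), "world_from_camera" (4x4, takes a point from camera to world coordinates). Camera axes: x right, y up, looking along -z (the intrinsics and any distortion apply to the point x, -y, -z); pixel columns grow to the right and rows downward; lengths in m; the calibration is good to about 2 mm. A picture is of the moment at which its call begins.
- job_done(): hands the job in; it is judged then, once.
Trained networks look in the newest picture that a camera, given by its name, has taken for a name from the list of things; names that differ only in an ending like _2 or _b are one class to them, and where a whole thing is asked for, a point or a joint stands for the part that bears it (a point fixed in the world has none). Each returns a list of dicts, best first, with "p" (0 to 1); they miss things now and then, are a little off and sometimes report something else, mostly with a low value. They report only what shows in the picture. A call takes as long as a camera call. They do not tell look-alikes from the thing itself.
- cut_out(camera, thing): "pixels" (480x640 bool, what is visible of it).
- place_of(camera, thing): "at" ([x, y, z] in m, in world coordinates, good to about 4 mm: a listed point, or the origin of a listed thing).
The state is a dict: "time": time; "joint_pos": joint angles; "joint_vel": joint speeds; "joint_efforts": joint torques, N m; "tool_pos": TCP position; "tool_rot": TCP orientation; "contact_force": force on the tool from outside, world axes, zero at the start; "ft_torque": the same for the moment, N m; "gripper_width": opening from 0.0 (shut) to 1.0 (fully open); "grasp_force": force on a finger pad.
Only numpy, scipy, OpenCV 4.12 (cv2) and the standard library are available. Lean on these libraries where they do the work, as an engineer would, in place of code of your own. Each camera call takes 0.05 s, during which the arm holds its last target. There are 200 camera calls.

TASK

Switch the lamp of the open light bench on by pushing its toggle lever all the way over, away from the robot. Then take the tall glass cell out of the rack, gripping it by its two frosted faces only and never by its clear windows, and hold it upright in mid-air midway between the lamp head and the detector head, windows facing the two heads, so that the beam runs straight through the middle of both windows. Finish while still holding it there, touching neither head with it, and leave the two short cells, the marker and the roll of tape alone.

Things in the scene. Friction and masses are not known exactly. Their poses are not given: they have to be found in the camera images.
- cell: The tall glass cell: rectangular, 60 mm high with its white stopper (top 6 mm, 16 x 22 mm), 40 to 80 g; starts in any one of the rack's three slots, 1 mm play all round. Origin: centre of underside, z up. Frosted milky faces look along its x: 18 mm apart, 24 mm wide (y), 54 mm high. Clear windows look along its y (light path), 28 mm over both: panes 2 mm thick, 14 mm wide, at the ends.
- cell_mid (a point): The middle of the tall cell between its two windows, 27 mm above its underside; axes as the cell's.
- cell_window_a: The clear window pane at the tall cell's +y end (origin at the pane's centre). Must not be touched by the fingers.
- cell_window_b: The clear window pane at the tall cell's -y end (origin at the pane's centre). Must not be touched by the fingers.
- short_cell_1: One of two short glass cells in the other slots, same footprint and axes as the tall cell but only 40 mm high. Origin: centre of its underside. A bystander.
- short_cell_2: The other short glass cell, same shape. A bystander.
- rack: Grey rack block fixed to the worktop, 52 mm (x) by 164 mm (y) by 25 mm high. Three slots in a row along its y axis, 50 mm apart, the middle one at its centre; slot floors are 5 mm above the worktop, so the tall cell reaches to 65 mm and the short ones to 45 mm. The cells' y axes run along the row. Origin: centre of its underside.
- bench: Light bench, fixed. Base plate 80 mm (x), y -176 to 104, 12 mm thick. Lamp head: grey box 56 mm wide (x), y -100 to -50, 117 mm high. Detector head: y 50 to 90, 114 mm high. A dark barrel, 32 mm in diameter, points from each into the gap; their faces are at y -36 and 36 (72 mm apart). Origin: on the worktop under the middle of the gap; y along the beam, lamp to detector; x away from the robot.
- beam (a point): Middle of the light beam, halfway between the two barrels, 90 mm above the worktop; axes as the bench's. The beam runs along y.
- lamp_switch (a joint): Lamp toggle lever: turns about the bench's y axis; 0 rad leans towards the robot (-x of the bench, lamp off), 1.0 rad leans fully away (+x, lamp on). It stays where it is left; about 2 N at the ball moves it.
- lamp_switch_tip (a point): Centre of the black ball (26 mm diameter) on the toggle lever, 45 mm from its hinge. The hinge is at bench x = 0, y = -145 mm, 34 mm above the worktop, beyond the lamp head, whose side is 45 mm from the ball's centre. The lever's housing is 70 mm (x) by 50 mm (y), its top 37 mm above the worktop (47 mm at the hinge barrel).
- marker: White marker pen with a black cap, 16 x 134 x 17 mm, lying on the worktop near its front edge. A bystander.
- label_tape: Roll of white tape lying flat, 68 mm across, 18 mm high. A bystander.
Not all that is in view belongs to the job. What is shaped like the cell but purple or yellow is not meant.

How it is judged:
By the outcome, as a careful person would: the job done as asked, in the order asked, and still so for the second after the job is handed in, while the arm keeps its last pose, push and grip.
It also fails if it takes over 48 s, if anything falls off the work surface, if the arm or the gripper's body presses on something with over 40 N, if the wrist force passes 120 N, or if a joint passes its speed limit or range.

## Working session

There is one attempt and no reset: what is moved stays moved. The work goes in short steps, Python scripts to look and compute and a tool call to move; the robot and the scene stay as the last step left them, time stands still between calls to the robot, and variables do not carry over. Pictures are saved under pics/ and viewed, at most 10 in all, crops included, and the job is handed in when it is done.

Besides the shell and the picture viewer there is one more tool, called as a command line: name --argument value ..., lists and objects as JSON in quotes. jog_arm: Moves the arm, as the interface text tells. Shift numbers are shares of 50 cm and turn numbers shares of 1.5 rad, none past 1 either way. Its arguments: {"type":"object","properties":{"motion":{"type":"string"}},"required":["motion"]}

```bash
mkdir -p pics; ls; cat > h.py <<'E'
import numpy as np, cv2
from plant import *
def cloud(f):
    z=f["range_z"]; K=f["intrinsics"]; T=f["world_from_camera"]
    v,u=np.mgrid[:480,:640]
    p=np.stack([(u-K[0,2])/K[0,0]*z,-(v-K[1,2])/K[1,1]*z,-z],-1)
    w=p@T[:3,:3].T+T[:3,3]; w[z==0]=np.nan
    return w
E
python3 - <<'E'
from h import *
s=state(); print(s)
for c in("top","side"):
    f=grab_frame(c); cv2.imwrite(f"pics/{c}0.png",f["color"][...,::-1]); np.savez(f"{c}0.npz",**f)
    for t in("cell","cell_mid","short_cell_1","rack","bench","beam","lamp_switch_tip","cell_window_a"):
        print(c,t,[(np.round(d["at"],3).tolist(),round(d["p"],2)) for d in place_of(c,t)])
E
```

```text
pics
{'time': 0.0, 'joint_pos': array([-1.33401051e+00,  5.33407644e-02,  1.61432240e+00,  1.09395786e-05,
        1.47601076e+00, -1.19044380e-01]), 'joint_vel': array([-0.00136469, -0.000221  , -0.00150078, -0.00043453, -0.00203184,
        0.00046445]), 'joint_efforts': array([-2.17264649e-03, -3.93691564e+01, -3.70177245e+01, -4.17102383e-04,
        6.90194851e-03, -2.64493110e-06]), 'tool_pos': array([ 0.21755701, -0.58523255,  0.23005604]), 'tool_rot': array([-1.03915609e-03,  9.84214373e-01,  1.76977360e-01, -5.57924966e-05]), 'contact_force': array([-0.91380935, -0.0801278 ,  1.03379782]), 'ft_torque': array([ 0.05426964, -0.04226803, -0.02373052]), 'grasp_force': 0.0, 'gripper_width': 0.9985739733204987}
top cell [([0.452, 0.265, 0.007], 0.72), ([0.37, 0.32, 0.002], 0.56), ([0.426, 0.357, 0.004], 0.44)]
top cell_mid [([0.426, 0.365, 0.03], 0.67), ([0.367, 0.318, 0.027], 0.67), ([0.454, 0.264, 0.035], 0.43)]
top short_cell_1 [([0.48, 0.164, 0.0], 0.57), ([0.47, 0.218, 0.004], 0.56)]
top rack []
top bench [([0.486, -0.088, -0.001], 0.85)]
top beam [([0.489, -0.09, 0.09], 0.71)]
top lamp_switch_tip [([0.503, -0.234, 0.075], 0.47)]
top cell_window_a [([0.417, 0.349, 0.026], 0.59), ([0.359, 0.315, 0.027], 0.45)]
side cell [([0.425, 0.364, 0.002], 0.86), ([0.454, 0.261, 0.001], 0.68), ([0.372, 0.317, -0.003], 0.56), ([0.455, 0.268, 0.031], 0.33)]
side cell_mid [([0.423, 0.363, 0.03], 0.96), ([0.456, 0.267, 0.031], 0.8)]
side short_cell_1 [([0.482, 0.171, 0.006], 0.54)]
side rack [([0.47, 0.215, 0.002], 0.74)]
side bench [([0.487, -0.09, -0.002], 0.93), ([0.47, 0.214, -0.002], 0.5)]
side beam [([0.486, -0.088, 0.092], 0.8)]
side lamp_switch_tip []
side cell_window_a [([0.382, 0.326, 0.023], 0.66), ([0.431, 0.373, 0.027], 0.46), ([0.45, 0.275, 0.028], 0.43)]
```

View pics/top0.png

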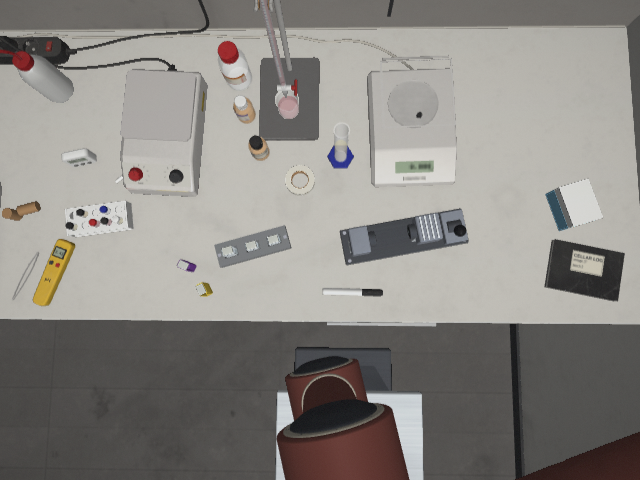

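View pics/side0.png

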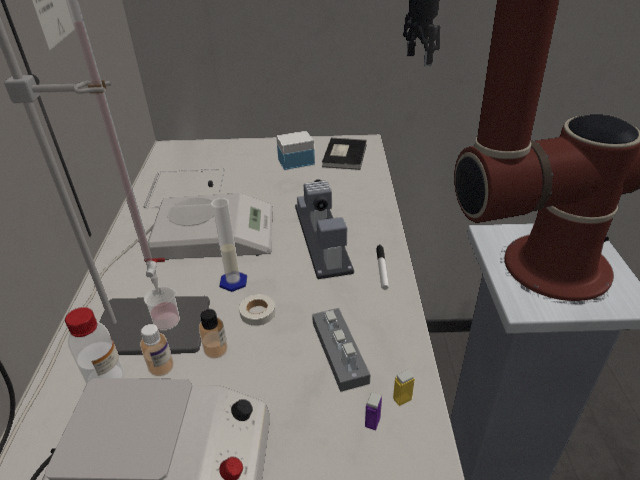

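Top: rack at (252,246), with the tall cell apparently at its left end (230,251); bench at (405,236), lever ball at (461,229). The decoys are purple (187,265) and yellow (204,289). Side: rack at (340,347), tall cell probably the nearest at (345,355). Next I fit poses from depth.

```bash
python3 - <<'E'
from h import *
f=dict(np.load("top0.npz")); w=cloud(f); g=dict(np.load("side0.npz")); ws=cloud(g)
print("camz",f["world_from_camera"][:3,3],g["world_from_camera"][:3,3],f["intrinsics"][0,0])
def rect(m,name,W):
    p=W[m][:,:2]; r=cv2.minAreaRect((p*1000).astype(np.float32)); print(name,m.sum(),np.round(r[0],1),np.round(r[1],1),round(r[2],1),"zmed",np.round(np.nanmedian(W[m][:,2]),4))
for W,n in((w,"top"),(ws,"side")):
    X,Y,Z=W[...,0],W[...,1],W[...,2]
    print(n,"table z",np.nanmedian(Z[(X>.4)&(X<.6)&(Y>.05)&(Y<.1)]))
    R=(X>.40)&(X<.56)&(Y>.11)&(Y<.33)
    rect(R&(Z>.018)&(Z<.03),"rack",W)
    for a in(.05,.058): rect(R&(Z>a)&(Z<.08),"tall>%g"%a,W) if (R&(Z>a)&(Z<.08)).sum()>3 else print("none")
    rect(R&(Z>.038)&(Z<.05),"shorts",W)
    B=(X>.38)&(X<.6)&(Y>-.33)&(Y<.06)
    rect(B&(Z>.006)&(Z<.018),"base",W)
    L=B&(Z>.11)&(Z<.125); rect(L&(Y<-.1),"lamp",W); rect(L&(Y>-.1),"det",W)
    S=B&(Y<-.21)&(Z>.055)&(Z<.1); rect(S,"lever",W)
    i=np.nanargmax(np.where(S,Z,np.nan)); print("lever top",W.reshape(-1,3)[i])
E
```

```text
camz [0.35239821 0.03510206 1.18838383] [0.49470279 0.83109518 0.7088834 ] 524.7660514512686
top table z 0.0002846725120617677
rack 1323 [466.1 217.7] [ 53.  164.2] 15.8 zmed 0.025
tall>0.05 107 [452.1 265.5] [18.3 28.3] 18.3 zmed 0.0641
tall>0.058 87 [452.6 264.4] [18.3 24.9] 16.3 zmed 0.0652
shorts 188 [466.  215.5] [ 18.3 123.3] 16.5 zmed 0.0448
base 2171 [ 490.8 -134.4] [388.8 216.5] 89.1 zmed 0.0122
lamp 631 [ 497.3 -159.8] [55.7 50.1] 10.3 zmed 0.1147
det 500 [471.2 -20.9] [55.7 46.1] 11.1 zmed 0.1139
lever 121 [ 495.4 -230.2] [24.7 22.9] 2.8 zmed 0.0852
lever top [ 0.50052715 -0.22915161  0.0925455 ]
side table z -0.00010052802988624876
rack 1629 [468.5 217.5] [ 53.3 168.7] 15.9 zmed 0.0247
tall>0.05 187 [454.9 267.5] [17.7 26.6] 19.2 zmed 0.0635
tall>0.058 134 [455.  266.3] [17.1 24.3] 18.9 zmed 0.0641
shorts 302 [468.7 219.6] [ 18.4 126.1] 16.4 zmed 0.044
base 1239 [ 492.7 -119.8] [ 80.7 282. ] 10.5 zmed 0.0117
lamp 310 [ 500.2 -158.5] [55.6 53.3] 10.5 zmed 0.1142
det 332 [473.9 -17.3] [55.9 43.6] 9.6 zmed 0.1135
lever 14 [ 498.6 -231.5] [15.8  8.7] 18.3 zmed 0.0883
lever top [ 0.49790246 -0.22716029  0.09083868]
```

```bash
python3 - <<'E'
from h import *
f=dict(np.load("top0.npz"))["color"][...,::-1]; g=dict(np.load("side0.npz"))["color"][...,::-1]
a=cv2.resize(f[195:275,210:310],(800,640)[:1]+(300,),interpolation=3) if 0 else cv2.resize(f[215:275,205:305],(500,300),interpolation=3)
b=cv2.resize(g[300:400,300:400],(300,300),interpolation=3)
c=cv2.resize(f[200:275,335:475],(530,284),interpolation=3)
d=cv2.resize(g[165:285,285:365],(200,300),interpolation=3)
im=np.zeros((600,800,3),np.uint8); im[:300,:500]=a; im[:300,500:]=b; im[300:584,:530]=c; im[300:,540:740]=d
cv2.imwrite("pics/crop.png",im)
E
```

```text
(no output)
```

View pics/crop.png

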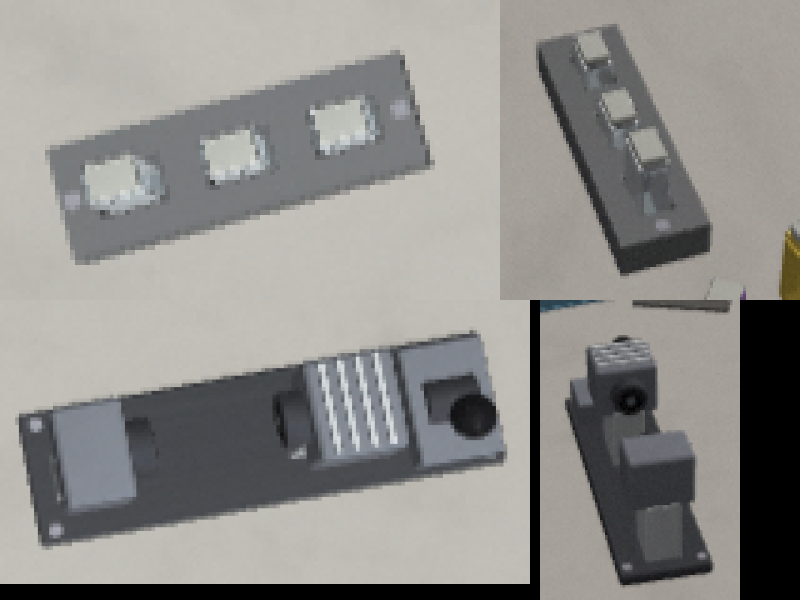

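Tall cell is in the +y slot (left in both crops); the ball leans toward the robot. Rack yaw is about 15.9°, bench yaw about 10.5°, and the sizes match. Now a helper turns targets into jog units.

```bash
cat >> h.py <<'E'
from scipy.spatial.transform import Rotation as Ro
CELL=np.array([.4535,.2657]); RY=np.radians(15.9)
BO=np.array([.4852,-.0865]); BY=np.radians(10.5)
def bench(x,y):
    c,s=np.cos(BY),np.sin(BY); return BO+np.array([c*x-s*y,s*x+c*y])
def go(xy,z,yaw,s=None):
    """fractions to reach TCP (xy,z), tool down, tool y along yaw"""
    s=s or state(); q=s["tool_rot"]; R=Ro.from_quat([q[1],q[2],q[3],q[0]])
    y=np.array([np.cos(yaw),np.sin(yaw),0]); zt=np.array([0,0,-1.]); T=Ro.from_matrix(np.stack([np.cross(y,zt),y,zt],1))
    d=R.inv().apply(np.array([*xy,z])-s["tool_pos"])
    print("t",round(s["time"],2),"pos",np.round(s["tool_pos"],4),"F",np.round(s["contact_force"],1),"w",round(float(s["gripper_width"]),3),"gf",s["grasp_force"])
    print("target",np.round([*xy,z],4),"->",*np.round(d/.5,4),*np.round((R.inv()*T).as_rotvec()/1.5,4))
E
python3 - <<'E'
from h import *
go(bench(-75,-145) if 0 else bench(-.075,-.145),.16,BY)
E
```

```text
t 0.9 pos [ 0.2177 -0.5858  0.2312] F [-0.1  0.4  0.3] w 1.002 gf 0.0
target [ 0.4379 -0.2427  0.16  ] -> 0.6518 -0.4897 0.1426 -0.0001 -0.0001 -0.9322
```

jog_arm --motion "0 0.652 -0.49 0.1426 0 0 -0.932;0 0.652 -0.49 0.1426 0 0 -0.932;0 0.652 -0.49 0.1426 0 0 -0.932;0 0.652 -0.49 0.1426 0 0 -0.932;0 0.652 -0.49 0.1426 0 0 -0.932"

```text
time: 1.52
tool_pos: [0.3849, -0.3253, 0.1776]
tool_rot: [0.001, 0.796, 0.605, 0.0]
contact_force: [0.9, 0.0, 0.4]
gripper_width: 0.002
grasp_force: 0.0
```

```bash
python3 - <<'E'
from h import *
go(bench(-.075,-.145),.16,BY)
E
```

```text
t 1.52 pos [ 0.3849 -0.3253  0.1776] F [0.9 0.  0.4] w 0.002 gf 0.0
target [ 0.4379 -0.2427  0.16  ] -> 0.1875 0.0577 0.0352 0.0008 0.0007 -0.3034
```

jog_arm --motion "0 0.1875 0.0577 0.035 0 0 -0.303;0 0.1875 0.0577 0.035 0 0 -0.303;0 0.1875 0.0577 0.035 0 0 -0.303;0 0.1875 0.0577 0.035 0 0 -0.303;0 0.1875 0.0577 0.035 0 0 -0.303"

```text
time: 2.15
tool_pos: [0.4374, -0.2449, 0.1603]
tool_rot: [0.0, 0.643, 0.766, 0.0]
contact_force: [-0.1, -0.2, 0.3]
gripper_width: 0.002
grasp_force: 0.0
```

```bash
python3 - <<'E'
from h import *
go(bench(-.075,-.145),.060,BY)
E
```

```text
t 2.15 pos [ 0.4374 -0.2449  0.1603] F [-0.1 -0.2  0.3] w 0.002 gf 0.0
target [ 0.4379 -0.2427  0.06  ] -> 0.0043 0.0016 0.2006 0.0003 0.0003 -0.0054
```

jog_arm --motion "0 0.004 0 0.2 0 0 -0.005;0 0.004 0 0.2 0 0 -0.005;0 0.004 0.04 0.2 0 0 -0.005;0 0.004 0.08 0.2 0 0 -0.005;0 0.004 0.11 0.2 0 0 -0.005"

```text
time: 2.78
tool_pos: [0.4914, -0.2336, 0.0602]
tool_rot: [-0.0, 0.64, 0.769, -0.0]
contact_force: [-2.5, -0.9, 2.0]
gripper_width: -0.001
grasp_force: 1.2
```

```bash
python3 - <<'E'
from h import *
f=grab_frame("top"); cv2.imwrite("pics/a1.png",cv2.resize(f["color"][180:290,330:490,::-1],(800,550),interpolation=3))
go(bench(.0,-.145),.060,BY)
print(place_of("top","lamp_switch_tip"))
E
```

```text
t 2.83 pos [ 0.4931 -0.2334  0.0606] F [-1.1 -0.7  0.3] w -0.001 gf 0.11280004167929292
target [ 0.5116 -0.2291  0.06  ] -> 0.0017 0.0379 0.0013 0.0012 0.0006 0.0001
[]
```

View pics/a1.png

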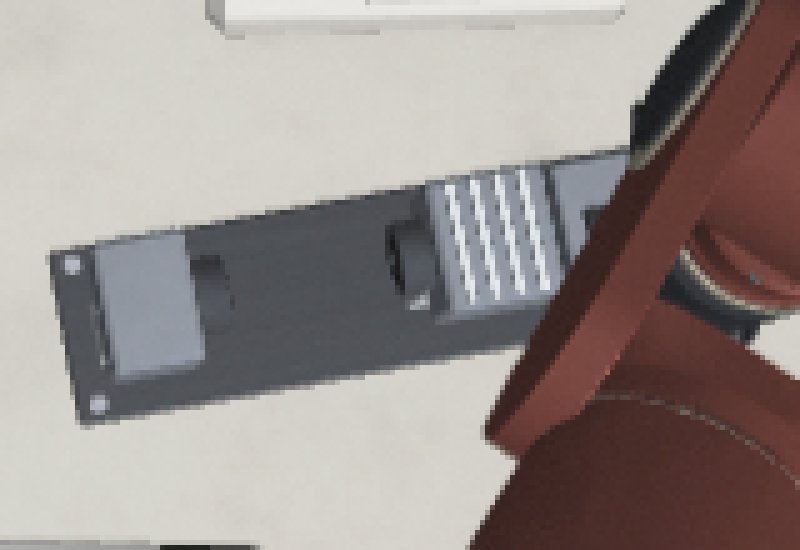

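The arm hides the ball in this view. A push force of about 2 N shows contact, so I keep going in small steps until the end stop.

jog_arm --motion "0 0.002 0.01 0 0 0 0;0 0.002 0.02 0 0 0 0;0 0.002 0.026 0 0 0 0;0 0.002 0.032 0 0 0 0;0 0.002 0.032 0 0 0 0"

```text
time: 3.5
tool_pos: [0.5067, -0.2287, 0.0598]
tool_rot: [-0.0, 0.639, 0.769, 0.0]
contact_force: [-1.0, -0.1, -0.7]
gripper_width: 0.002
grasp_force: 0.3
```

jog_arm --motion "0 0 0.004 0 0 0 0;0 0 0.008 0 0 0 0;0 0 0.01 0 0 0 0;0 0 0.012 0 0 0 0;0 0 0.012 0 0 0 0"

```text
time: 4.12
tool_pos: [0.5088, -0.2282, 0.0594]
tool_rot: [-0.004, 0.639, 0.769, -0.003]
contact_force: [-15.6, -2.7, 7.1]
gripper_width: -0.0
grasp_force: 7.9
```

Force jumped to 16 N without motion: end stop reached. I back off and rise.

jog_arm --motion "0 0 -0.06 0 0 0 0;0 0 -0.09 -0.1 0 0 0;0 0 -0.09 -0.2 0 0 0;40 0 -0.09 -0.3 0 0 0;40 0.05 -0.09 -0.3 0 0 0"

```text
time: 4.75
tool_pos: [0.4669, -0.2136, 0.2167]
tool_rot: [0.006, 0.64, 0.769, 0.001]
contact_force: [-0.3, -0.6, -0.4]
gripper_width: 0.398
grasp_force: 0.0
```

```bash
python3 - <<'E'
from h import *
go(CELL,.19,RY)
E
```

```text
t 4.75 pos [ 0.4669 -0.2136  0.2167] F [-0.3 -0.6 -0.4] w 0.398 gf 0.0
target [0.4535 0.2657 0.19  ] -> 0.9479 0.1475 0.0474 0.006 0.0055 -0.0631
```

jog_arm --motion "45 0.948 0.1475 0.047 0 0 -0.063;45 0.948 0.1475 0.047 0 0 -0.063;45 0.948 0.1475 0.047 0 0 -0.063;45 0.948 0.1475 0.047 0 0 -0.063;45 0.948 0.1475 0.047 0 0 -0.063"

```text
time: 5.38
tool_pos: [0.4544, 0.1029, 0.1954]
tool_rot: [0.001, 0.602, 0.799, 0.001]
contact_force: [1.7, 0.2, 0.2]
gripper_width: 0.444
grasp_force: 0.0
```

```bash
python3 - <<'E'
from h import *
go(CELL,.19,RY)
E
```

```text
t 5.38 pos [0.4544 0.1029 0.1954] F [1.7 0.2 0.2] w 0.444 gf 0.0
target [0.4535 0.2657 0.19  ] -> 0.3136 0.0878 0.0111 0.0019 -0.0002 0.001
```

jog_arm --motion "45 0.314 0.088 0.011 0 0 0;45 0.314 0.088 0.011 0 0 0;45 0.314 0.088 0.011 0 0 0;45 0.314 0.088 0.011 0 0 0;45 0.314 0.088 0.011 0 0 0"

```text
time: 6.0
tool_pos: [0.4535, 0.2634, 0.1893]
tool_rot: [0.0, 0.602, 0.799, 0.0]
contact_force: [-0.4, 0.2, 0.0]
gripper_width: 0.454
grasp_force: 0.0
```

```bash
python3 - <<'E'
from h import *
go(CELL,.1,RY)
f=grab_frame("top"); g=grab_frame("side")
im=np.zeros((450,800,3),np.uint8)
im[:,:450]=cv2.resize(f["color"][190:280,380:470,::-1],(450,450),interpolation=3); im[:,450:]=cv2.resize(g["color"][280:400,290:380,::-1],(350,450),interpolation=3)
cv2.imwrite("pics/a2.png",im)
# refine bench: edges of lamp+det tops in top view with unobstructed
for n,F in(("top",f),("side",g)):
    W=cloud(F); X,Y,Z=W[...,0],W[...,1],W[...,2]; B=(X>.38)&(X<.6)&(Y>-.33)&(Y<.06)
    S=B&(Y<-.2)&(Z>.055)&(Z<.1)
    if S.sum(): print(n,"lever",S.sum(),W[S].min(0),W[S].max(0),"bench x",(W[S][:,:2].mean(0)-BO)@[np.cos(BY),np.sin(BY)])
    for nm,lo,hi,off in(("lamp",.1135,.119,-.075),("det",.1115,.1165,.07)):
        for yr in((Y<-.1) if nm=="lamp" else (Y>-.1),):
            m=B&(Z>lo)&(Z<hi)&yr
            r=cv2.minAreaRect((W[m][:,:2]*1000).astype(np.float32)); print(n,nm,r,"origin",np.array(r[0])-off*1000*np.array([-np.sin(BY),np.cos(BY)]))
E
```

```text
t 6.0 pos [0.4535 0.2634 0.1893] F [-0.4  0.2  0. ] w 0.454 gf 0.0
target [0.4535 0.2657 0.1   ] -> 0.0044 0.0012 0.1786 0.0002 -0.0 0.0012
top lever 126 [ 0.51190943 -0.23600891  0.05604802] [ 0.54323714 -0.21218489  0.09068245] bench x 0.018951332834751818
top lamp ((497.2828063964844, -160.02371215820312), (54.25265121459961, 48.4601936340332), 9.421199798583984) origin [483.61514198 -86.27959409]
top det ((471.492919921875, -22.16708755493164), (55.133968353271484, 48.86167907714844), 12.079655647277832) origin [484.24940671 -90.99493108]
side lever 56 [ 0.53101583 -0.23058769  0.06449327] [ 0.5455181  -0.20689717  0.08903517] bench x 0.028247059842256447
side lamp ((504.5614318847656, -156.03677368164062), (43.24241638183594, 48.799808502197266), 10.120096206665039) origin [490.89376747 -82.29265561]
side det ((496.08001708984375, -13.628301620483398), (38.55147171020508, 12.166115760803223), 89.19072723388672) origin [508.83650387 -82.45614515]
```

View pics/a2.png

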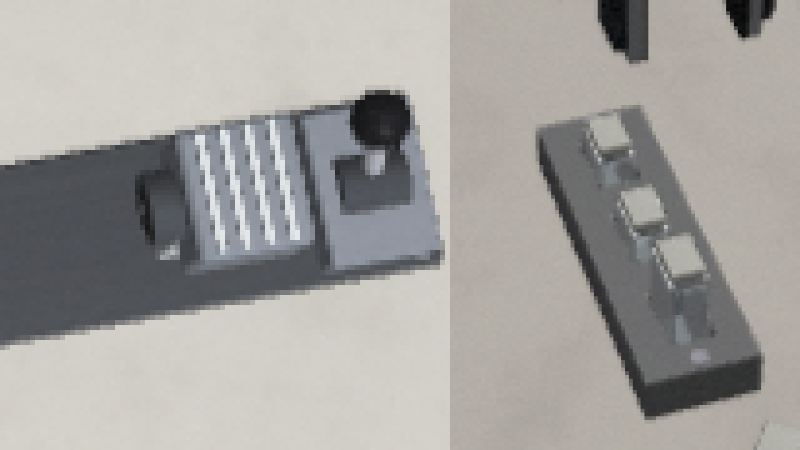

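The lever now leans fully to the far side (ball at (380,120) left crop). On the right, the tall cell is nearest in the rack, with the open fingers above it. Descending.

jog_arm --motion "45 0.0044 0.001 0.1 0 0 0;45 0.0044 0.001 0.18 0 0 0;45 0.0044 0.001 0.25 0 0 0;45 0.0044 0.001 0.29 0 0 0;45 0.0044 0.001 0.315 0 0 0"

```text
time: 6.72
tool_pos: [0.4531, 0.2645, 0.0306]
tool_rot: [-0.0, 0.603, 0.798, -0.001]
contact_force: [0.1, 0.7, 0.5]
gripper_width: 0.459
grasp_force: 0.0
```

```bash
python3 - <<'E'
from h import *
go(CELL,.031,RY)
g=grab_frame("side")
cv2.imwrite("pics/a3.png",cv2.resize(g["color"][270:400,280:400,::-1],(550,596),interpolation=3))
E
```

```text
t 6.72 pos [0.4531 0.2645 0.0306] F [0.1 0.7 0.5] w 0.459 gf 0.0
target [0.4535 0.2657 0.031 ] -> 0.002 0.0014 -0.0007 -0.0008 0.0001 -0.0002
```

View pics/a3.png

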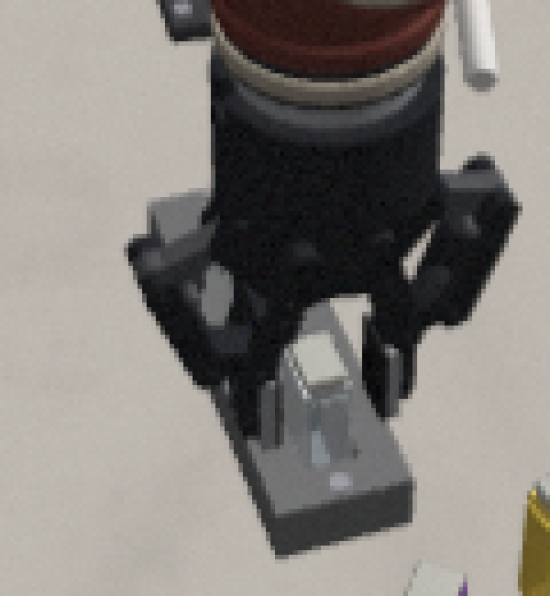

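The cell (about (330,400)) stands centred between the pads (282 and 372), with the pads above the rack. Closing.

jog_arm --motion "30 0.002 0.001 0 0 0 0;20 0.002 0.001 0 0 0 0;10 0.002 0.001 0 0 0 0;0 0.002 0.001 0 0 0 0;0 0.002 0.001 0 0 0 0"

```text
time: 7.4
tool_pos: [0.4546, 0.2673, 0.033]
tool_rot: [0.001, 0.602, 0.799, 0.001]
contact_force: [0.1, -0.3, 6.6]
gripper_width: 0.201
grasp_force: 59.5
```

jog_arm --motion "0 0 0 0 0 0 0;0 0 0 0 0 0 0;0 0 0 0 0 0 0;0 0 0 0 0 0 0;0 0 0 0 0 0 0"

```text
time: 8.02
tool_pos: [0.4546, 0.2673, 0.033]
tool_rot: [0.001, 0.602, 0.799, 0.001]
contact_force: [-0.4, -0.8, 4.9]
gripper_width: 0.199
grasp_force: 59.5
```

jog_arm --motion "0 0 0 -0.03 0 0 0;0 0 0 -0.08 0 0 0;0 0 0 -0.16 0 0 0;0 0 0 -0.24 0 0 0;0 0 0 -0.28 0 0 0"

```text
time: 8.65
tool_pos: [0.454, 0.2672, 0.1746]
tool_rot: [0.001, 0.602, 0.799, 0.001]
contact_force: [0.4, -0.4, -1.1]
gripper_width: 0.196
grasp_force: 60.0
```

```bash
python3 - <<'E'
from h import *
go(BO,.175,BY)
E
```

```text
t 8.65 pos [0.454  0.2672 0.1746] F [ 0.4 -0.4 -1.1] w 0.196 gf 59.990272521972656
target [ 0.4852 -0.0865  0.175 ] -> -0.6973 -0.135 -0.0016 0.0019 -0.0004 0.0639
```

jog_arm --motion "0 -0.08 -0.015 -0.03 0 0 0.01;0 -0.19 -0.037 -0.03 0 0 0.02;0 -0.3 -0.058 -0.03 0 0 0.03;0 -0.41 -0.079 -0.03 0 0 0.04;0 -0.51 -0.099 -0.03 0 0 0.05"

```text
time: 9.28
tool_pos: [0.4752, 0.0064, 0.1859]
tool_rot: [-0.001, 0.632, 0.775, -0.0]
contact_force: [-0.4, 0.3, -0.4]
gripper_width: 0.2
grasp_force: 60.0
```

```bash
python3 - <<'E'
from h import *
go(BO,.19,BY)
E
```

```text
t 9.28 pos [0.4752 0.0064 0.1859] F [-0.4  0.3 -0.4] w 0.2 gf 59.98979866504669
target [ 0.4852 -0.0865  0.19  ] -> -0.1861 -0.018 -0.0084 -0.0012 -0.0005 0.0133
```

jog_arm --motion "0 -0.08 -0.008 -0.004 0 0 0.006;0 -0.14 -0.014 -0.006 0 0 0.013;0 -0.175 -0.018 -0.006 0 0 0.013;0 -0.178 -0.018 -0.006 0 0 0.013;0 -0.178 -0.018 -0.006 0 0 0.013"

```text
time: 9.9
tool_pos: [0.4851, -0.08, 0.1893]
tool_rot: [-0.001, 0.639, 0.769, 0.0]
contact_force: [-1.1, -0.7, -0.4]
gripper_width: 0.208
grasp_force: 60.0
```

```bash
python3 - <<'E'
from h import *
go(BO,.15,BY)
g=grab_frame("side"); np.savez("s1.npz",**g); s=state(); 
for c in("side","top"):
    if c=="top": f=grab_frame("top"); np.savez("t1.npz",**f)
    for t in("cell","cell_mid","beam","bench"): print(c,t,[(np.round(d["at"],4).tolist(),round(d["p"],2)) for d in place_of(c,t)])
cv2.imwrite("pics/a4.png",cv2.resize(g["color"][140:290,260:400,::-1],(560,600),interpolation=3))
E
```

```text
t 9.9 pos [ 0.4851 -0.08    0.1893] F [-1.1 -0.7 -0.4] w 0.208 gf 59.985047578811646
target [ 0.4852 -0.0865  0.15  ] -> -0.0128 -0.0022 0.0786 -0.0005 -0.0006 0.0013
side cell [([0.4267, 0.3633, -0.0003], 0.68), ([0.3691, 0.3213, -0.0042], 0.56), ([0.4847, -0.0834, 0.1552], 0.52)]
side cell_mid [([0.4187, 0.3621, 0.0309], 0.96), ([0.488, -0.0799, 0.1884], 0.84), ([0.368, 0.316, 0.0245], 0.64)]
side beam [([0.4865, -0.0862, 0.0924], 0.6)]
side bench [([0.4862, -0.0909, -0.0008], 0.63)]
top cell [([0.4251, 0.3581, -0.0006], 0.66)]
top cell_mid [([0.4255, 0.3606, 0.0311], 0.6), ([0.3703, 0.3207, 0.0259], 0.59)]
top beam [([0.4863, -0.09, 0.0939], 0.93)]
top bench [([0.4857, -0.0881, 0.0009], 0.97)]
```

View pics/a4.png

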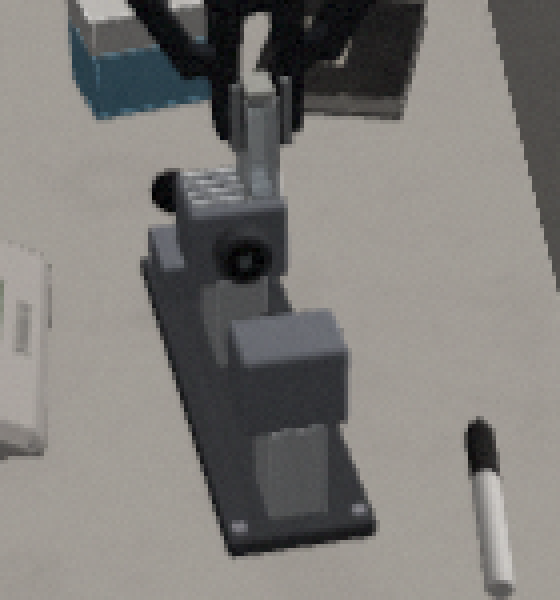

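The cell hangs upright between the pads at (262,130), above the gap and clear of both heads; lever over. I fit the held cell's position relative to the TCP, and re-fit the bench in the same side camera.

```bash
python3 - <<'E'
from h import *
g=dict(np.load("s1.npz")); W=cloud(g); X,Y,Z=W[...,0],W[...,1],W[...,2]
m=(abs(X-.485)<.0085)&(abs(Y+.08)<.03)&(Z>.20)&(Z<.235)
p=W[m]; print(m.sum(),p[:,2].max(),np.round(np.percentile(p[:,2],[5,25,50,75,90,98]),4))
t=p[p[:,2]>np.percentile(p[:,2],98)-.004]; ax=np.array([-np.sin(BY),np.cos(BY)])
print("stopper top y' range rel TCP",np.percentile((t[:,:2]-[.4851,-.08])@ax,[2,50,98]))
c=(abs(X-.485)<.0085)&(abs(Y+.08)<.03)&(Z>.15)&(Z<.235); q=W[c]; uu=(q[:,:2]-[.4851,-.08])@ax
for z in np.arange(.155,.235,.006):
    k=abs(q[:,2]-z)<.003
    if k.sum()>2: print(round(z,3),k.sum(),np.round(np.percentile(uu[k],[2,50,98]),4))
def rect(mm,n): r=cv2.minAreaRect((W[mm][:,:2]*1000).astype(np.float32)); print(n,np.round(r[0],1),np.round(r[1],1),round(r[2],1))
L=(X>.4)&(X<.58)&(Z>.1115)&(Z<.119)
rect(L&(Y<-.12)&(Y>-.2),"lamp"); rect(L&(Y>-.05)&(Y<.02),"det"); rect((X>.4)&(X<.58)&(Y>-.33)&(Y<.06)&(Z>.006)&(Z<.018),"base")
E
```

```text
136 0.22791089942512766 [0.2013 0.2071 0.2151 0.2203 0.2215 0.2253]
stopper top y' range rel TCP [-0.01035975  0.00107449  0.01197066]
0.161 8 [0.0073 0.0091 0.0104]
0.167 17 [0.0084 0.0121 0.0146]
0.173 27 [0.0034 0.011  0.0149]
0.179 20 [0.0018 0.0115 0.0133]
0.185 24 [0.0011 0.0114 0.0141]
0.191 21 [0.0098 0.0123 0.0152]
0.197 26 [-0.0028  0.0116  0.0139]
0.203 32 [-0.0149  0.0104  0.0138]
0.209 31 [-0.001   0.0116  0.0154]
0.215 15 [0.007  0.0086 0.0134]
0.221 53 [-0.0106  0.0011  0.011 ]
0.227 5 [-0.0097  0.0102  0.0125]
lamp [ 499.6 -158.4] [55.6 54.6] 7.8
det [472.9 -16.6] [54.4 41.2] 9.7
base [ 492.7 -119. ] [ 80.6 279.5] 10.9
```

Underside is about 28 mm below the TCP and the cell is centred within 0.5 mm. Target TCP: (0.4862, -0.0857, 0.0907).

```bash
sed -i 's/^BO=.*BY=/BO=np.array([.4862,-.0857]); BY=/' h.py; python3 -c "
from h import *
go(BO,.0907,BY)"
```

```text
t 10.4 pos [ 0.4854 -0.0807  0.1897] F [-0.4 -0.4  0. ] w 0.198 gf 59.985836148262024
target [ 0.4862 -0.0857  0.0907] -> -0.0101 -0.0003 0.198 0.0 -0.0 0.001
```

jog_arm --motion "0 -0.01 0 0 0 0 0.001;0 -0.01 0 0.05 0 0 0.001;0 -0.01 0 0.11 0 0 0.001;0 -0.01 0 0.165 0 0 0.001;0 -0.01 0 0.198 0 0 0.001"

```text
time: 11.02
tool_pos: [0.4856, -0.0858, 0.0891]
tool_rot: [-0.001, 0.64, 0.769, -0.0]
contact_force: [-0.3, 0.0, -0.1]
gripper_width: 0.2
grasp_force: 60.0
```

jog_arm --motion "0 0 0 0 0 0 0;0 0 0 0 0 0 0;0 0 0 0 0 0 0;0 0 0 0 0 0 0;0 0 0 0 0 0 0"

```text
time: 11.65
tool_pos: [0.4865, -0.0859, 0.0911]
tool_rot: [0.0, 0.64, 0.769, 0.0]
contact_force: [1.0, 0.8, -0.3]
gripper_width: 0.203
grasp_force: 60.0
```

```bash
python3 - <<'E'
from h import *
go(BO,.0907,BY); go(BO,.0907,BY)
g=grab_frame("side"); f=grab_frame("top")
W=cloud(g); X,Y,Z=W[...,0],W[...,1],W[...,2]
s=state()["tool_pos"]; ax=np.array([-np.sin(BY),np.cos(BY)])
m=(abs(X-s[0])<.009)&(abs(Y-s[1])<.025)&(Z>.1)&(Z<.135); print(np.percentile(Z[m],[50,75,90,98]) if m.any() else 0)
t=W[m&(Z>.119)]; print("stopper y'",np.percentile((t[:,:2]-BO)@ax,[2,50,98]) if len(t) else 0)
for c in("side","top"): print([(np.round(d["at"],4).tolist(),round(d["p"],2)) for d in place_of(c,"cell_mid")],[(np.round(d["at"],4).tolist(),round(d["p"],2)) for d in place_of(c,"beam")])
im=np.zeros((500,800,3),np.uint8)
im[:,:400]=cv2.resize(g["color"][160:285,270:370,::-1],(400,500),interpolation=3); im[:,400:]=cv2.resize(f["color"][190:290,370:450,::-1],(400,500),interpolation=3)
cv2.imwrite("pics/a5.png",im)
E
```

```text
t 11.65 pos [ 0.4865 -0.0859  0.0911] F [ 1.   0.8 -0.3] w 0.203 gf 59.96929049491882
target [ 0.4862 -0.0857  0.0907] -> 0.0004 -0.0006 0.0008 0.0004 0.0002 -0.0001
t 11.65 pos [ 0.4865 -0.0859  0.0911] F [ 1.   0.8 -0.3] w 0.203 gf 59.96929049491882
target [ 0.4862 -0.0857  0.0907] -> 0.0004 -0.0006 0.0008 0.0004 0.0002 -0.0001
[0.11931372 0.12311021 0.12473271 0.12889239]
stopper y' [-0.0125553   0.00242515  0.01140119]
[([0.3723, 0.3181, 0.0293], 0.73), ([0.425, 0.3646, 0.0285], 0.72), ([0.4893, -0.0848, 0.0921], 0.54)] [([0.4855, -0.0858, 0.091], 0.78)]
[([0.3693, 0.3203, 0.0258], 0.66), ([0.4251, 0.3621, 0.0294], 0.43)] [([0.4874, -0.089, 0.0922], 0.9)]
```

View pics/a5.png

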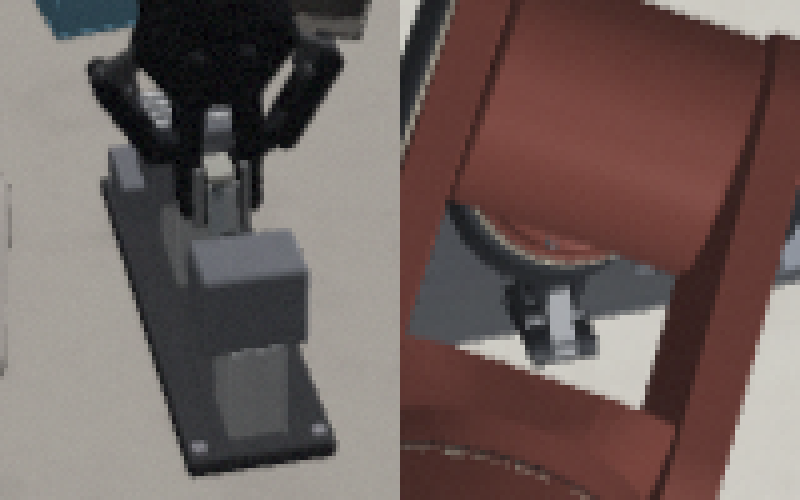

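The cell stands upright in the gap at (215,205), clear of the detector and lamp heads. Its stopper top is at about 123 mm as required, and there is no contact force. Handing in.

```bash
python3 -c "
from plant import *
print(job_done())"
```

```text
the job is handed in; nothing more can be done
None
```

I pushed the lamp lever to its end stop, took the tall cell out of the rack by its frosted faces, and handed the job in with the cell held upright mid-gap on the beam, within about 2 mm by my measurements; no verdict came back.

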